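# Lock the depth gauge on the chip in an open control unit

### The arm

A 7-joint arm with a two-finger parallel gripper is mounted at the origin on the work surface. World frame = base frame: x ahead of the robot, y to its left, z up, the work surface at z = 0. Lengths are in m, angles in rad, forces in N, time in s.
With the tool pointing down it reaches from about 0.35 to 0.9 m from the base axis. Payload 19.9 kg.
Tool frame: the origin (TCP) lies between the finger pads; the fingertips stand 19 mm ahead of it and the grasp point (between the pads) is the TCP; z points along the fingers, y is the direction in which the jaws open and shut (so a half turn about z gives the same grasp; the last joint's range is limited). The gripper opens to 94 mm and grips with 3 to 60 N. Pads are 16 mm wide; open, the fingers measure 119 mm over their backs; the gripper's body (75 mm by 177 mm) begins 78 mm behind the grasp point.
Start: joints at [-1.171, 0.417, -0.01, 1.614, 0.005, 1.111, -0.053], TCP at [0.267, 0.565, 0.224] pointing down, gripper open.
Joint ranges: [-2.81, 2.81], [-0.39, 2.02], [-1.27, 1.25], [0.06, 2.57], [-1.19, 4.33], [0.19, 2], [-2.82, 2.82]. Speed limits (rad/s): [1.89, 1.89, 2.39, 2.39, 3.01, 3.01, 3.01].

### API

Orientations are given as a 3x3 rotation matrix whose columns are the frame's x, y, z axes.
In Python, from rig import robot gives the robot as it stands. Calls block until the motion is done:
- robot.move_ptp(position, orientation): joint-space move of the TCP to a pose.
- robot.move_linear(position, velocity=0.15, frame=None, threshold=None): straight line of the TCP; frame=None keeps the orientation; velocity is the mean speed in m/s. With threshold (N) it stops when the force on the tool has changed by that much, and returns True; else False.
- robot.goto_joints(angles): joint-space move.
- robot.gripper_to(opening): finger opening in m; the grip force is fixed at half the most; returns when the fingers have stopped.
- robot.pause(seconds).
- robot.ik(position, orientation): joint angles nearest the present ones, or None.
- robot.get_state(): the state.
- robot.grab_frame(name): name is "side" or "top"; returns the picture (384x512x3 uint8, red, green, blue); there is no depth.
- robot.camera_info(name): a dict with "fx", "fy", "cx", "cy" (pixels), "rvec" (rotation vector, rad) and "tvec" (3), from world to camera coordinates, as OpenCV has them. Camera axes: x right, y down, z forward; pixel columns grow to the right and rows downward; lengths in m; the calibration is good to about 2 mm. A picture is of the moment at which its call begins. camera_info takes no time and is no camera call.
A pose or a line that the arm cannot do raises robot.PlanningError and nothing moves.
- robot.sign_off(): hands the job in, once; it reports no verdict.
The state is a dict: "time": time; "qpos": joint angles; "joint_vel": joint speeds; "effort": joint torques, N m; "ee_pos": TCP position; "tool_rot": TCP orientation; "force": force on the tool from outside, world axes, zero at the start; "moment": the same for the moment, N m; "opening": finger opening in m.
Only numpy, scipy, OpenCV 4.12 (cv2) and the standard library are available. Lean on these libraries where they do the work, as an engineer would, in place of code of your own. Each camera call takes 0.05 s, during which the arm holds its last target.

### The job

I need the gap from the rim of the open control unit down to its big square chip, to choose the thermal pad: stand the depth gauge flat across the two long walls with its rod over the middle of the chip, then lower the rod gently until it touches the chip. With the rod resting on the chip, press the clamp lever all the way down to lock it, and leave the gauge standing there for me to read; leave the other things on the mat where they are.

Things in the scene. Friction and masses are not known exactly. Their poses are not given: they have to be found in the camera images.
- unit: Open die-cast aluminium housing of a control unit, fixed on the mat: 110 mm (its x) by 170 mm (its y), 45 mm high, walls 6 mm. Origin: centre of its underside, z up. The flat rim is 45 mm above the origin; the two long walls run along y, 98 mm apart inside. In it lies a circuit board at a height that differs from unit to unit; all its components stay below the rim
- unit_chip (a point): Point in the plane of the rim (x 0, y +22, z 45 mm in the unit's frame, same axes), straight above the middle of the big square black chip. The chip is 28 mm square and firm; its flat top lies 12 to 25 mm below this point, how deep is not known beforehand. No other tall component within 35 mm of its middle
- gauge: Depth gauge, loose, 0.45 to 0.65 kg, starts upright on the mat. Steel bridge base 130 (its x) x 30 (y) x 12 mm; on it a black readout housing 40 (x) x 24 mm (y), its top 62 mm above the origin. Origin: centre of the base's flat underside, z up along the rod. Can be lifted by the top 15 mm of the housing, gripped across y. On the unit its x must lie about along the unit's x, either way round
- gauge_rod: The gauge's measuring rod, steel, 6 mm thick, through the middle of base and housing. Origin: its lower tip, z up. It starts fully up (tip 2 mm above the base's underside) and can slide 30 mm down along the gauge's z. It slides with a light drag (about 1.5 N) and stays where it is left until the lever clamps it. It weighs 60 g
- gauge_knob (a point): Centre of the round knurled finger grip at the top of the rod: 16 mm across, 14 mm tall, top and bottom face 7 mm from this point. It is 101 mm above the gauge's origin while the rod is up, 39 mm above the housing's top; with the rod on the deepest chip its bottom face is still 5 mm above the housing. z up
- gauge_lever (a point): Middle of the upper face of the thumb pad (14 mm square) near the free end of the steel clamp lever, on the gauge's +x side. The lever pivots about the gauge's y at x 25.5, z 50 mm in the gauge's frame; this point is 27 mm from the pivot, the lever's end 34 mm; it stands raised at the start. z is up when the lever is fully raised (turns with the lever)
- gauge_lock (a joint): Clamp lever, rad. 0: fully raised, 69 degrees above level, rod free. It grows as the free end is pressed down; 1.2: fully down at its stop (level), rod clamped; it bites from about 0.7. Pressing takes 3 to 6 N at the thumb pad. It starts raised (0 to 0.3) and stays where it is left
- heatsink: Bystander: loose finned aluminium heat sink, 60 x 50 x 26 mm; origin centre of its underside
- capacitor: Bystander: big black can capacitor standing upright, 35 mm across, 48 mm tall; origin centre of its underside
- multimeter: Bystander: dark red hand multimeter lying on its back, 130 (its x) x 68 x 30 mm, 43 mm high at its dial; origin centre of its underside

How it is judged:
By the outcome, as a careful person would: the job done as asked, in the order asked, and still so for the second after the job is handed in, with the robot touching nothing.
It also fails if it takes over 59 s, if anything falls off the work surface, if the arm or the gripper's body presses on something with over 40 N, if the wrist force passes 120 N, or if a joint passes its speed limit or range.

## Working session

There is one attempt and no reset: what is moved stays moved. The work goes in short steps, each a Python script; the robot and the scene stay as the last script left them, time stands still between calls to the robot, and variables do not carry over. Pictures are saved under pics/ and viewed, and the job is handed in when it is done.

```bash
mkdir -p pics; ls; python3 - <<'E'
from rig import robot
import cv2
for n in("side","top"):
    f=robot.grab_frame(n); cv2.imwrite(f"pics/{n}0.png",cv2.resize(f[:,:,::-1],(800,600),interpolation=cv2.INTER_CUBIC)); cv2.imwrite(f"pics/{n}0raw.png",f[:,:,::-1])
    print(robot.camera_info(n))
s=robot.get_state();print(s)
E
```

```text
pics
{'fx': 354.6197944260823, 'fy': 354.6197944260823, 'cx': 253.7441869931648, 'cy': 190.10565516229175, 'rvec': array([ 2.17129421, -0.42141834,  0.22184253]), 'tvec': array([-0.51401766,  0.19755757,  0.5064305 ])}
{'fx': 374.15894475935005, 'fy': 374.15894475935005, 'cx': 250.71695619885415, 'cy': 192.7506522387086, 'rvec': array([ 2.17077351, -2.19715827,  0.07161864]), 'tvec': array([0.01141462, 0.55687805, 0.7692593 ])}
{'time': 0.1, 'qpos': array([-1.17150844,  0.41789682, -0.01030315,  1.61409825,  0.00471182,
        1.11070693, -0.05299518]), 'joint_vel': array([ 0.00167598, -0.00068159,  0.00074078, -0.00171382, -0.00015435,
       -0.00124719, -0.00076101]), 'effort': array([ 9.90085573e-04, -8.52580333e+01,  6.39193207e-01, -4.26692426e+01,
       -4.89754009e-02,  1.64888310e-02,  8.12134112e-05]), 'ee_pos': array([0.26653492, 0.56497018, 0.22390534]), 'tool_rot': array([[-9.04423543e-01,  4.26635575e-01, -3.75017492e-04],
       [ 4.26635729e-01,  9.04422974e-01, -1.01919014e-03],
       [-9.56483356e-05, -1.08177542e-03, -9.99999410e-01]]), 'force': array([-0.20488621, -0.1400152 , -0.96474826]), 'moment': array([-0.01648403,  0.0299015 , -0.05845015]), 'opening': 0.09401935699294461}
```

View pics/side0.png

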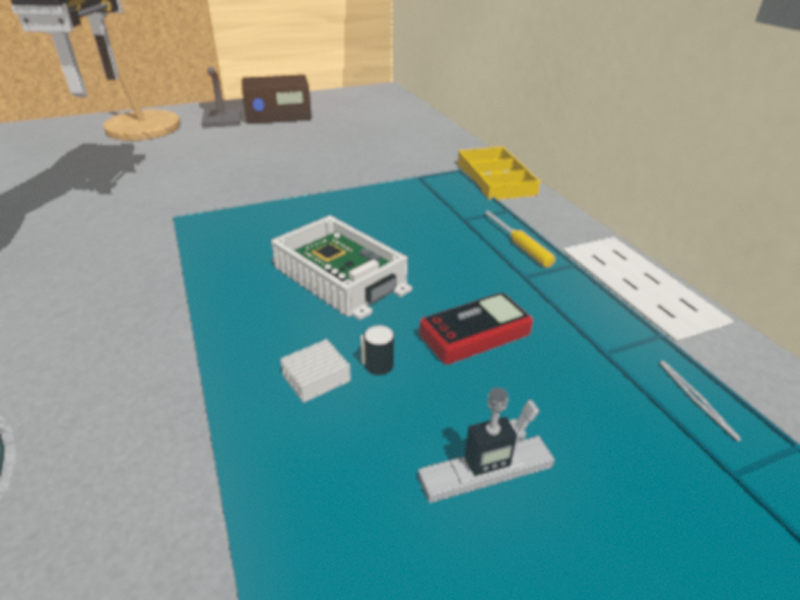

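View pics/top0.png

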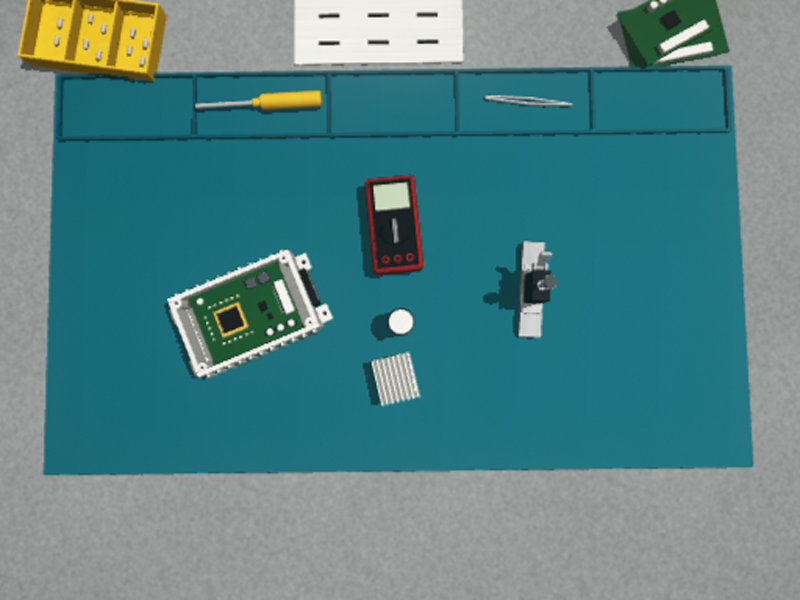

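The side view shows the unit at about (340,262), the gauge at (490,450) with its lever raised on the right, and the bystanders between them. In the top view the unit is at (247,313) with its chip at (231,319), and the gauge is at (533,288). Next I'll enlarge both regions.

```bash
cat > h.py <<'E'
import numpy as np, cv2
def cam(robot,n):
    c=robot.camera_info(n); K=np.array([[c['fx'],0,c['cx']],[0,c['fy'],c['cy']],[0,0,1]])
    R=cv2.Rodrigues(np.array(c['rvec']))[0]; return K,R,np.array(c['tvec'])
def ray(C,uv):
    K,R,t=C; d=R.T@np.linalg.solve(K,[uv[0],uv[1],1.]); return -R.T@t,d/np.linalg.norm(d)
def onz(C,uv,z):
    o,d=ray(C,uv); return o+d*(z-o[2])/d[2]
def proj(C,p):
    K,R,t=C; q=K@(R@np.asarray(p)+t); return q[:2]/q[2]
def tri(C1,u1,C2,u2):
    o1,d1=ray(C1,u1);o2,d2=ray(C2,u2)
    A=np.array([d1,-d2]).T; s=np.linalg.lstsq(A,o2-o1,rcond=None)[0]
    a=o1+s[0]*d1;b=o2+s[1]*d2; return (a+b)/2,np.linalg.norm(a-b)
E
python3 - <<'E'
import cv2
def crop(n,x0,y0,x1,y1,k,o):
    f=cv2.imread(f"pics/{n}0raw.png")[y0:y1,x0:x1]; cv2.imwrite(o,cv2.resize(f,None,fx=k,fy=k,interpolation=cv2.INTER_CUBIC))
crop("top",100,150,220,250,6,"pics/tu.png")
crop("top",300,145,380,225,7,"pics/tg.png")
crop("side",260,240,370,325,7,"pics/sg.png")
crop("side",160,130,270,210,7,"pics/su.png")
E
```

```text
(no output)
```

View pics/tu.png

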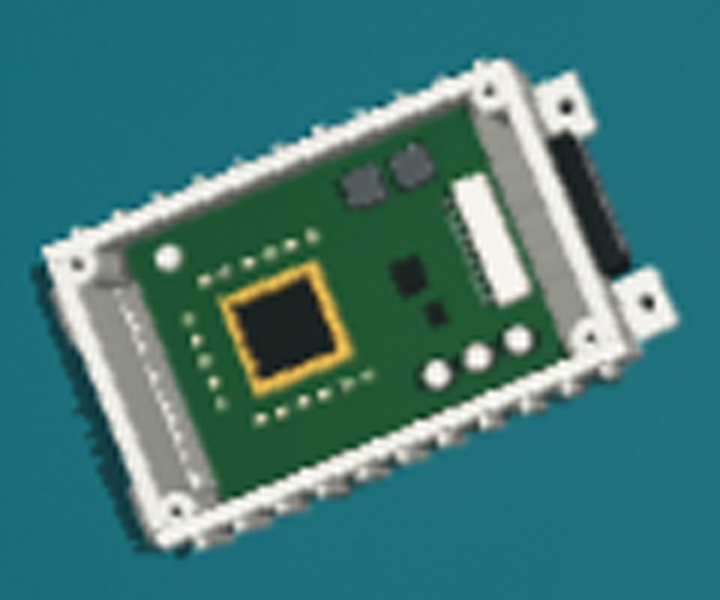

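View pics/tg.png

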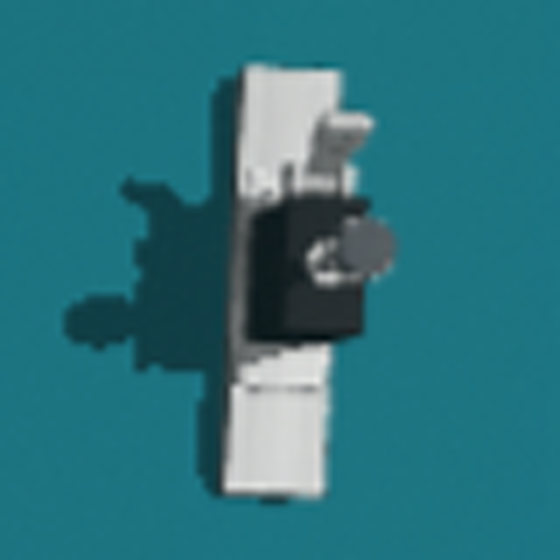

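View pics/sg.png

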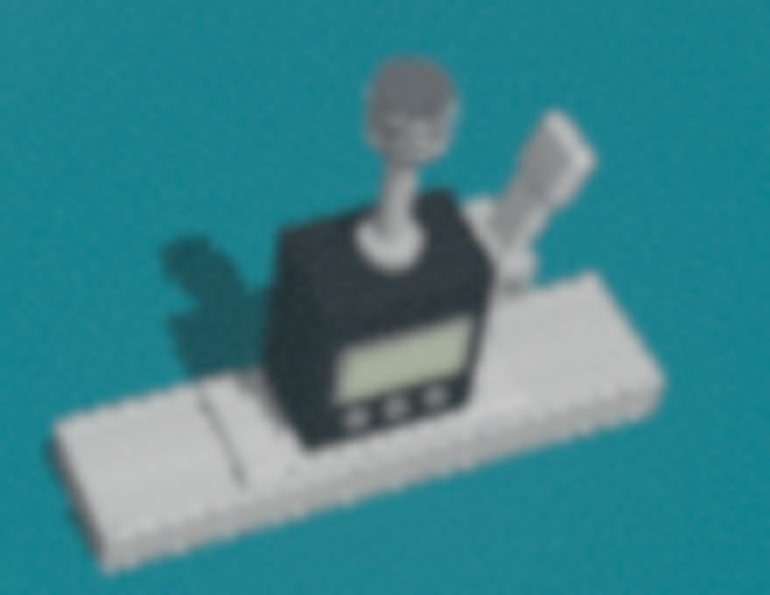

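View pics/su.png

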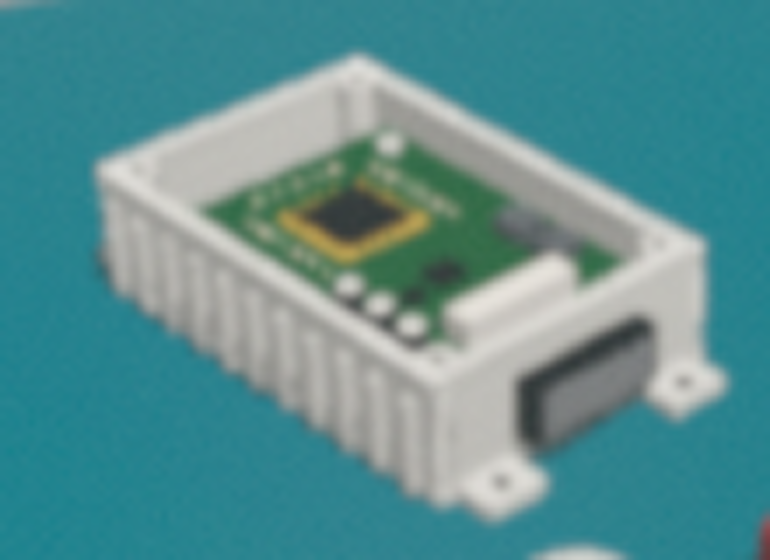

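Corner pixels in the crops:
- **Unit rim, top (6x):** (45,250), (505,62), (635,350), (160,545).
- **Unit rim, side (7x):** (357,58), (100,165), (437,382), (703,243).
- **Gauge base, top (7x):** (247,68), (342,72), (325,492), (222,492).
- **Gauge base, side:** (55,428), (595,278), (662,380), (105,565).

I'll cast rays through these.

```bash
python3 - <<'E'
from rig import robot
from h import *
np.set_printoptions(precision=4,suppress=True)
T=cam(robot,"top");S=cam(robot,"side")
def px(c,k,o): return [(c[0]+.5)/k-.5+o[0],(c[1]+.5)/k-.5+o[1]]
print("unit rim")
for nm,L in (("top",[[(c),6,(100,150)] for c in [(45,250),(505,62),(635,350),(160,545)]]),("topscrew",[[(c),6,(100,150)] for c in [(77,264),(489,90),(591,337),(177,511)]])):
    P=np.array([onz(T,px(*l),.045) for l in L]); print(nm,P[:,:2],P.mean(0),[np.linalg.norm(P[i]-P[i-1]) for i in range(4)])
    print(np.degrees([np.arctan2(*(P[a]-P[b])[[1,0]]) for a,b in((0,1),(3,2),(0,3),(1,2))]))
P=np.array([onz(S,px(c,7,(160,130)),.045) for c in [(100,165),(357,58),(703,243),(437,382)]])
print("side",P[:,:2],P.mean(0),[np.linalg.norm(P[i]-P[i-1]) for i in range(4)])
print(np.degrees([np.arctan2(*(P[a]-P[b])[[1,0]]) for a,b in((0,1),(3,2),(0,3),(1,2))]))
ct=px((287,329),6,(100,150)); cs=px((352,217),7,(160,130))
print("chip tri",tri(T,ct,S,cs), onz(T,ct,.027),onz(S,cs,.027))
print("gauge")
P=np.array([onz(T,px(c,7,(300,145)),.012) for c in [(247,68),(342,72),(325,492),(222,492)]])
print("top",P[:,:2],P.mean(0),[np.linalg.norm(P[i]-P[i-1]) for i in range(4)])
print(np.degrees([np.arctan2(*(P[a]-P[b])[[1,0]]) for a,b in((0,3),(1,2),(0,1),(3,2))]))
P=np.array([onz(S,px(c,7,(260,240)),z) for c,z in [((55,428),.012),((595,278),.012),((662,380),.012),((105,545),.012)]])
print("side",P[:,:2],P.mean(0),[np.linalg.norm(P[i]-P[i-1]) for i in range(4)])
print(np.degrees([np.arctan2(*(P[a]-P[b])[[1,0]]) for a,b in((1,0),(2,3),(0,3),(1,2))]))
kt=px((368,249),7,(300,145));ks=px((412,88),7,(260,240))
print("knob top",tri(T,kt,S,ks),onz(T,kt,.108),onz(S,ks,.108))
# lever tip upper-edge centre
lt=px((350,120),7,(300,145));ls=px((575,135),7,(260,240))
print("lever end",tri(T,lt,S,ls))
E
```

```text
unit rim
top [[0.5619 0.298 ]
 [0.6245 0.1413]
 [0.5254 0.0971]
 [0.4616 0.2577]] [0.5433 0.1985 0.045 ] [np.float64(0.10811203038356898), np.float64(0.1687821953424901), np.float64(0.10847015110380749), np.float64(0.17279256389420097)]
[111.7713 111.6804  21.9111  24.0294]
topscrew [[0.5569 0.2871]
 [0.6149 0.1468]
 [0.53   0.112 ]
 [0.4729 0.2521]] [0.5437 0.1995 0.045 ] [np.float64(0.09103456802418461), np.float64(0.15177963884776124), np.float64(0.09171738926871205), np.float64(0.15121423342775905)]
[112.4357 112.1771  22.5996  22.2442]
side [[0.4631 0.2653]
 [0.5634 0.3062]
 [0.6295 0.1473]
 [0.528  0.1059]] [0.546  0.2062 0.045 ] [np.float64(0.17208357539730418), np.float64(0.10832641727840363), np.float64(0.17212637889302426), np.float64(0.10960423246853537)]
[-157.7637 -157.7845  112.1594  112.5848]
chip tri (array([0.5346, 0.2178, 0.0358]), np.float64(0.0005137425836258193)) [0.5347 0.2204 0.027 ] [0.5384 0.2319 0.027 ]
gauge
top [[ 0.6378 -0.1764]
 [ 0.6362 -0.2054]
 [ 0.5081 -0.1964]
 [ 0.5085 -0.1653]] [ 0.5727 -0.1859  0.012 ] [np.float64(0.12981203001059496), np.float64(0.029025843031597998), np.float64(0.12841923254585583), np.float64(0.031114199987588482)]
[-4.9136 -4.0135 86.8338 89.314 ]
side [[ 0.5104 -0.164 ]
 [ 0.6415 -0.1728]
 [ 0.6392 -0.2022]
 [ 0.5084 -0.1939]] [ 0.5749 -0.1832  0.012 ] [np.float64(0.030049165758326904), np.float64(0.13142532573525767), np.float64(0.029536479862902074), np.float64(0.13106240375960865)]
[-3.8436 -3.6184 86.0957 85.3887]
knob top (array([ 0.5723, -0.185 ,  0.1123]), np.float64(0.001366409147423382)) [ 0.5721 -0.1858  0.108 ] [ 0.5756 -0.1818  0.108 ]
lever end (array([ 0.6112, -0.1882,  0.0868]), np.float64(0.002223917367748013))
```

```bash
cat >> h.py <<'E'
def Rt(yaw):  # tool down, tool y along gauge y for gauge yaw (rad)
    c,s=np.cos(yaw),np.sin(yaw)
    return np.array([[-c,-s,0],[-s,c,0],[0,0,-1.]])
def snap(robot,n,name,box=None,k=1):
    f=robot.grab_frame(n)[:,:,::-1]; cv2.imwrite(f"pics/{name}raw.png",f)
    if box: x0,y0,x1,y1=box; f=f[y0:y1,x0:x1]
    cv2.imwrite(f"pics/{name}.png",cv2.resize(f,None,fx=k,fy=k,interpolation=cv2.INTER_CUBIC))
E
python3 - <<'E'
from rig import robot
from h import *
np.set_printoptions(precision=4,suppress=True)
R=Rt(np.radians(-4.2)); g=np.array([.5733,-.1852,0])
robot.move_ptp(g+[0,0,.17],R)
print(robot.get_state()['time'],robot.get_state()['force'])
robot.move_linear(g+[0,0,.054],.12)
snap(robot,"side","pre_s",(240,180,390,330),4)
snap(robot,"top","pre_t",(280,125,400,245),5)
s=robot.get_state();print(s['time'],s['ee_pos'],s['force'])
E
```

```text
2.9583 [ 0.2615 -0.2119  0.2104]
4.175 [ 0.5737 -0.1853  0.0548] [ 0.2326 -0.0749  0.321 ]
```

View pics/pre_s.png

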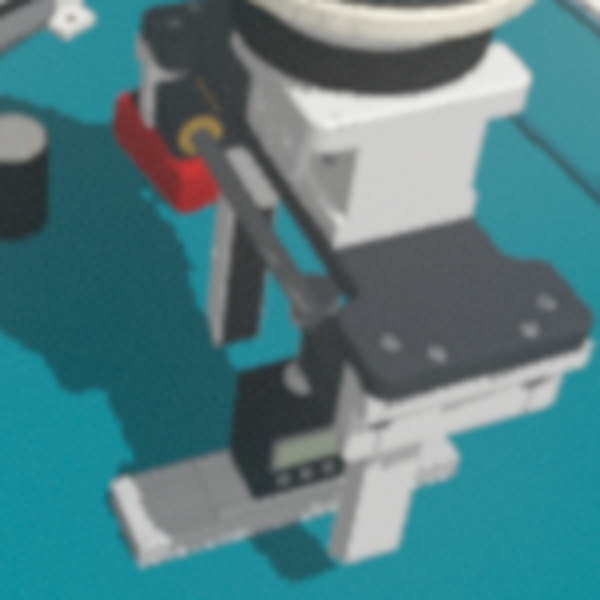

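View pics/pre_t.png

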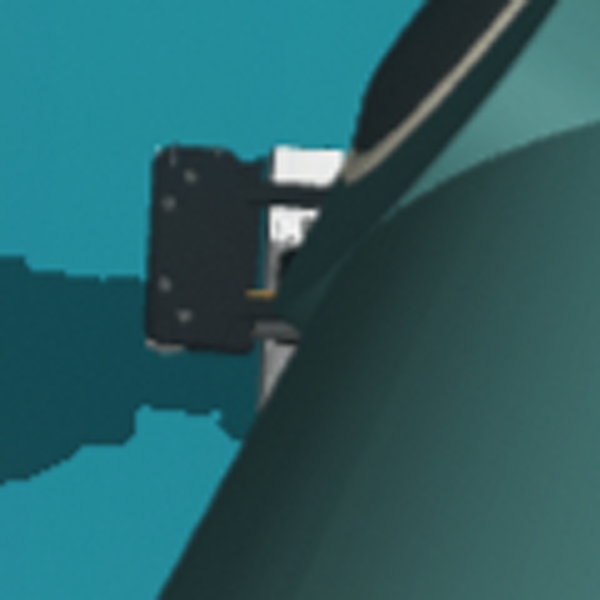

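The fingers straddle the housing: in the side view the near finger ends at (365,555) and the far one at (235,340). I'll grip and lift.

```bash
python3 - <<'E'
from rig import robot
from h import *
np.set_printoptions(precision=4,suppress=True)
robot.gripper_to(0.0)
s=robot.get_state();print(s['time'],s['opening'],s['force'])
p=s['ee_pos']; robot.move_linear([p[0],p[1],.16],.1)
s=robot.get_state();print(s['time'],s['opening'],s['force'],s['moment'])
y=np.radians(22.3); c=np.array([.536,.2203])
robot.move_linear([.56,.02,.165],.2,Rt(np.radians(9)))
robot.move_linear([*c,.165],.2,Rt(y))
robot.pause(.2)
snap(robot,"side","car_s",(120,60,300,220),4)
snap(robot,"top","car_t",(80,130,240,270),4)
s=robot.get_state();print(s['time'],s['ee_pos'],s['opening'],s['force'],s['moment'])
E
```

```text
5.25 0.02381272381367436 [ 0.3713 -1.3895  0.3509]
6.4583 0.02401448294487867 [-0.4169  0.1607 -5.0817] [0.0054 0.0095 0.0156]
9.0917 [0.5361 0.2198 0.1651] 0.02399089433492619 [-0.0235  0.017  -6.05  ] [0.06   0.0353 0.0328]
```

View pics/car_s.png

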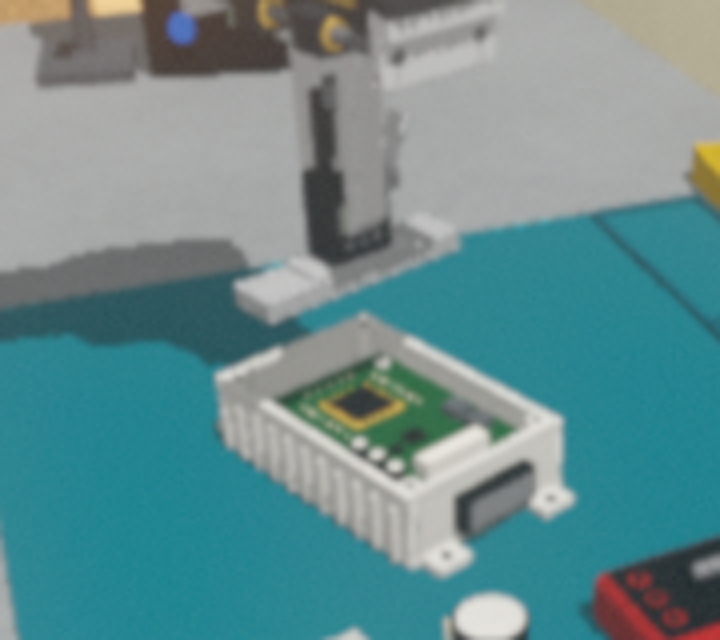

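View pics/car_t.png

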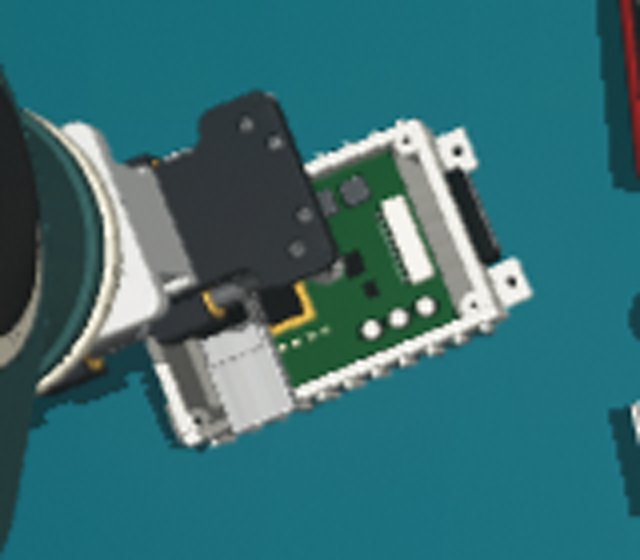

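The gauge is held level. In the top view its base points along the unit's x. Next I lower it close to the rim and compare.

```bash
python3 - <<'E'
from rig import robot
from h import *
np.set_printoptions(precision=4,suppress=True)
s=robot.get_state();p=s['ee_pos']
robot.move_linear([.536,.2203,.105],.08)
snap(robot,"side","low_s",(150,100,280,210),6)
snap(robot,"top","low_t",(100,150,220,250),6)
s=robot.get_state();print(s['time'],s['ee_pos'],s['opening'],s['force'],s['moment'])
E
```

```text
10.0917 [0.5363 0.2204 0.1055] 0.023869493114460755 [-0.3353  0.0201 -5.6548] [0.0137 0.04   0.0003]
```

View pics/low_s.png

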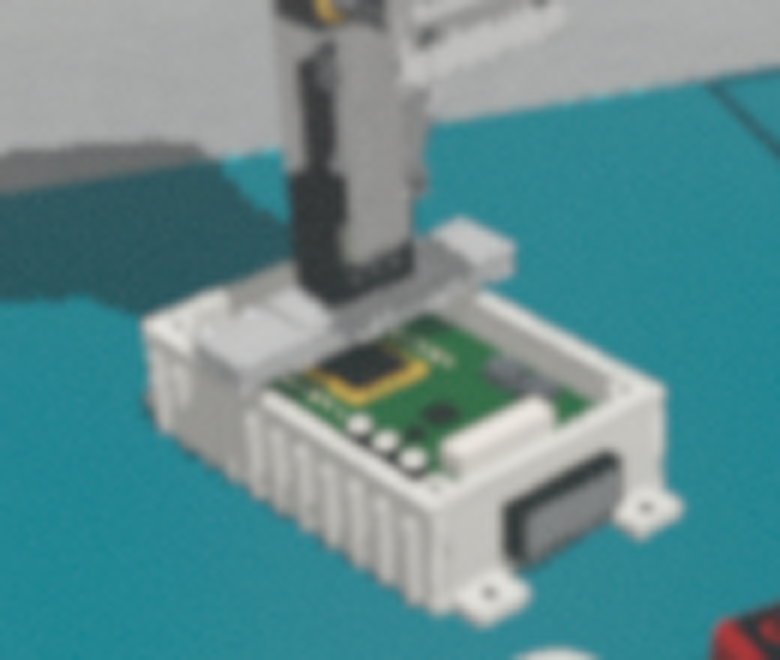

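View pics/low_t.png

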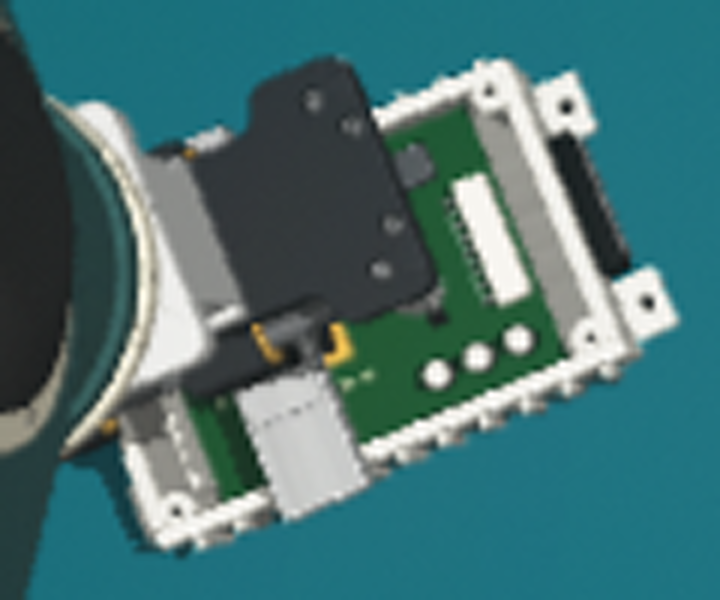

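Base end corners:
- **Top view:** (285,518) and (370,488).
- **Side view:** near end (198,340) and (248,385), far end (462,218) and (516,258).

I'll compare these with the unit as measured in the same camera.

```bash
cat > m.py <<'E'
from rig import robot
from h import *
np.set_printoptions(precision=4,suppress=True)
T=cam(robot,"top");S=cam(robot,"side")
def px(c,k,o): return [(c[0]+.5)/k-.5+o[0],(c[1]+.5)/k-.5+o[1]]
y=np.radians(22.3);U=np.array([[np.cos(y),np.sin(y)],[-np.sin(y),np.cos(y)]])
ct=np.array([.5436,.1990]);cs=np.array([.546,.2062])
E
python3 - <<'E'
from m import *
z=.0632
a=[onz(T,px(c,6,(100,150)),z)[:2] for c in[(285,518),(370,488)]]
print("top end in unit frame (expect x -65, y 7..37)",[U@(p-ct)*1000 for p in a])
a=[onz(S,px(c,6,(150,100)),z)[:2] for c in[(198,340),(248,385),(462,218),(516,258)]]
print("side",[U@(p-cs)*1000 for p in a], U@(np.mean(a,0)-cs)*1000)
v=(a[2]+a[3]-a[0]-a[1]);print(np.degrees(np.arctan2(v[1],v[0])))
E
```

```text
top end in unit frame (expect x -65, y 7..37) [array([-62.9422,  38.1663]), array([-64.7643,   8.6601])]
side [array([-64.2719,  33.9089]), array([-69.6063,  -3.7253]), array([67.1668, 39.3322]), array([60.5243, -0.2372])] [-1.5468 17.3197]
24.25124273572494
```

The top view puts the gauge about 1 mm from target. The side view is coarser because its corner picks include the front face, but it agrees within a few mm. I'll set the gauge down.

```bash
python3 - <<'E'
from m import *
s=robot.get_state();p=s['ee_pos']
r=robot.move_linear([p[0],p[1],.092],.02,threshold=3.0)
s=robot.get_state();print(r,s['time'],s['ee_pos'],s['force'],s['moment'])
robot.gripper_to(.05)
s=robot.get_state();print(s['time'],s['ee_pos'],s['force'],s['opening'])
robot.move_linear([p[0],p[1],.21],.15)
robot.gripper_to(0.0)
robot.move_ptp([.45,-.05,.3],Rt(y))
snap(robot,"side","set_s",(150,90,280,200),6)
snap(robot,"top","set_t",(100,150,220,250),6)
s=robot.get_state();print(s['time'],s['ee_pos'],s['force'],s['opening'])
E
```

```text
True 10.5083 [0.5363 0.2205 0.0988] [-0.4391 -0.4606  4.819 ] [ 0.1288 -0.0699  0.1301]
11.1167 [0.5355 0.2202 0.0982] [0.2701 0.2582 0.4694] 0.0499633206480014
14.1167 [ 0.4504 -0.0488  0.2996] [-0.2902 -0.4536  0.0313] 0.0006214085424000444
```

View pics/set_s.png

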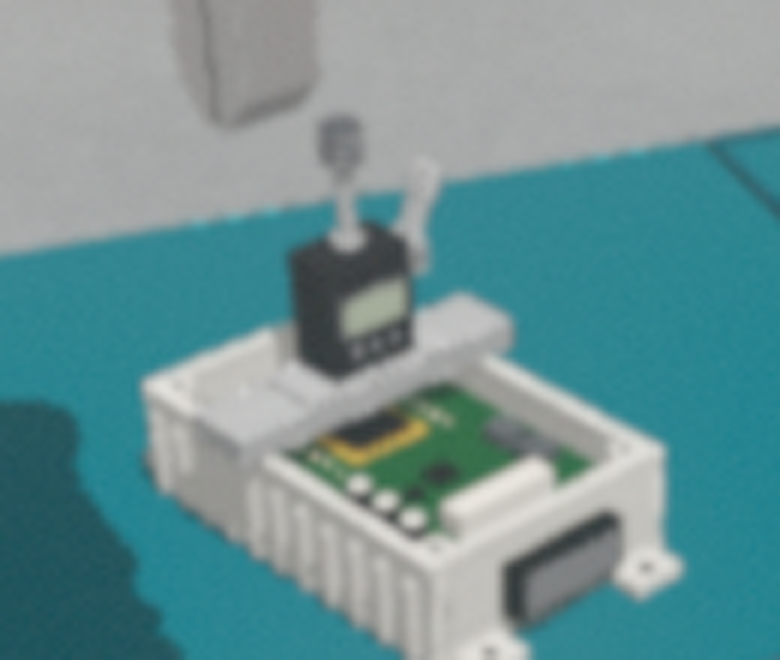

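View pics/set_t.png

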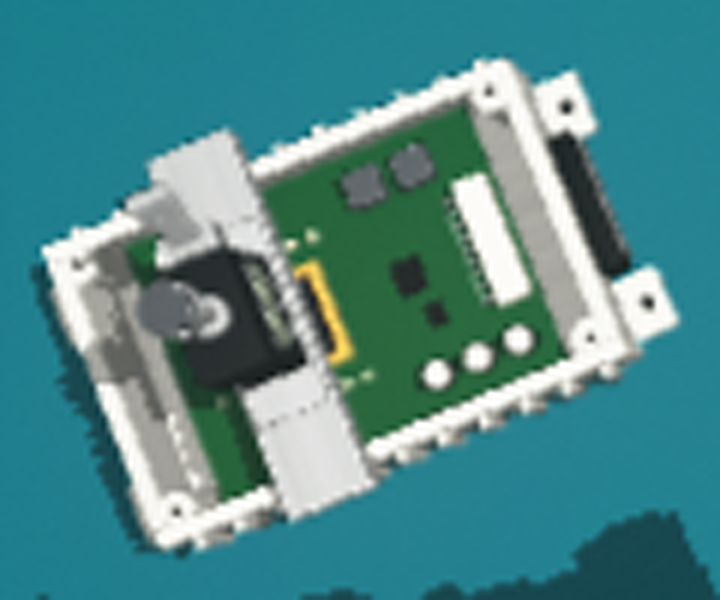

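Base top corners in the top crop are (148,162), (228,132), (376,487) and (292,518). The knob is at (168,306).

```bash
python3 - <<'E'
from m import *
P=np.array([onz(T,px(c,6,(100,150)),.057)[:2] for c in[(148,162),(228,132),(376,487),(292,518)]])
print([U@(p-ct)*1000 for p in P],P.mean(0),U@(P.mean(0)-ct)*1000)
v=P[0]+P[1]-P[2]-P[3];print(np.degrees(np.arctan2(v[1],v[0])))
k=onz(T,px((168,306),6,(100,150)),.153)[:2];print("knob",k,U@(k-ct)*1000)
kt=px((168,306),6,(100,150));ks=px((340,127),6,(150,90));print(tri(T,kt,S,ks))
E
```

```text
[array([65.8869, 37.9771]), array([64.7852,  9.4341]), array([-64.8325,   8.1603]), array([-63.4313,  37.7318])] [0.5353 0.2208] [ 0.6021 23.3258]
22.63613518564408
knob [0.5366 0.2198] [ 1.3843 21.947 ]
(array([0.536 , 0.2187, 0.1568]), np.float64(0.0006646022359193372))
```

Placement is about 1 mm from target with yaw 22.6°. Next I push the rod down gently with closed fingertips.

```bash
python3 - <<'E'
from m import *
g=np.array([.5358,.2204]);R=Rt(np.radians(22.5))
robot.move_ptp([*g,.20],R)
robot.move_linear([*g,.178],.1)
robot.pause(.2)
f0=np.mean([robot.get_state()['force'] for _ in range(3)],0);print(robot.get_state()['time'],f0)
r=robot.move_linear([*g,.140],.012,threshold=3.5)
s=robot.get_state();print(r,s['time'],s['ee_pos'],s['force']-f0)
robot.pause(.15)
s=robot.get_state();print(r,s['time'],s['ee_pos'],s['force']-f0)
E
```

```text
15.8333 [-0.2001  0.9095 -1.2517]
True 17.4083 [0.5359 0.2204 0.1613] [-1.0005 -1.3079  7.273 ]
True 17.5583 [0.5359 0.2204 0.1614] [-0.1026 -1.7827  7.6962]
```

It stopped after only about 10 mm of travel, less than the minimum of 14 mm. I'll look before pressing more.

```bash
python3 - <<'E'
from m import *
snap(robot,"side","rod_s",(150,60,280,170),6)
s=robot.get_state();print(s['time'],s['ee_pos'],s['force'],s['opening'])
E
```

```text
17.6083 [0.5359 0.2204 0.1613] [-1.7403 -1.5524  6.7909] 0.0007589629790393443
```

View pics/rod_s.png

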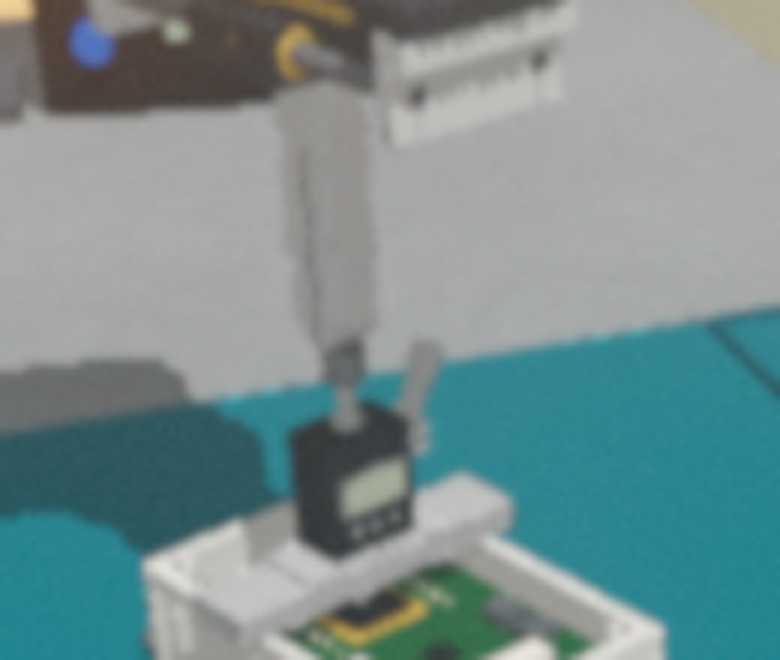

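```bash
python3 - <<'E'
from m import *
for z in (.146,.136,.131,.126): print(z,proj(S,[.5358,.2204,z]))
# unit board depth from chip in top vs side: offset seen
a=cv2.imread('pics/set_sraw.png').astype(int);b=cv2.imread('pics/rod_sraw.png').astype(int)
print("old",a[105:135,207].sum(1)//3); print("new",b[105:135,207].sum(1)//3)
print(px((340,143),6,(150,90)),px((344,362),6,(150,60)))
E
```

```text
0.146 [206.4467 115.2355]
0.136 [206.7888 119.6099]
0.131 [206.9578 121.7715]
0.126 [207.1255 123.9163]
old [170 170 167 158 136 120 116 123 126 124 127 126 131 128 136 147 158 161
 161 160 158 158 157 163 171 168 138  90  71  66]
new [145 147 146 146 145 146 146 145 144 140 135 121 103  92  98 104 103 104
 103 112 128 130 129 130 129 125 107  77  60  62]
[206.25, 113.41666666666667] [206.91666666666666, 119.91666666666666]
```

```bash
python3 - <<'E'
from m import *
s=robot.get_state();p=s['ee_pos']
robot.move_linear([p[0],p[1],p[2]+.003],.03)
robot.pause(.3)
f0=robot.get_state()['force'];print("free",f0,robot.get_state()['ee_pos'])
z=p[2]+.001
for i in range(8):
    z-=.0004
    robot.move_linear([.5358,.2204,z],.01); robot.pause(.1)
    s=robot.get_state();f=s['force']-f0
    print(round(s['time'],2),round(z,4),s['ee_pos'],f)
    if f[2]>6: break
E
```

```text
free [ 0.1129  0.0158 -0.3969] [0.5359 0.2204 0.1642]
18.66 0.1619 [0.5358 0.2204 0.1619] [-0.8048  0.4979  0.5174]
19.01 0.1615 [0.5358 0.2204 0.1616] [-0.0203 -0.0072  1.6859]
19.36 0.1611 [0.5359 0.2204 0.1614] [-1.5597 -0.4599  5.5193]
19.71 0.1607 [0.536  0.2204 0.1613] [-2.4282 -0.3322 10.1101]
```

There is a hard stop at TCP z 0.1613. I'll clear the arm and measure the rod's travel from both views.

```bash
python3 - <<'E'
from m import *
robot.move_linear([.5358,.2204,.2],.1)
robot.move_ptp([.45,-.02,.28],Rt(y))
snap(robot,"side","r2_s",(180,90,250,160),8)
snap(robot,"top","r2_t",(100,170,170,240),8)
print(robot.get_state()['time'])
for n,b in(("set_s",(180,90,250,160)),("set_t",(100,170,170,240))):
    f=cv2.imread(f"pics/{n}raw.png")[b[1]:b[3],b[0]:b[2]];cv2.imwrite(f"pics/c_{n}.png",cv2.resize(f,None,fx=8,fy=8,interpolation=cv2.INTER_CUBIC))
rows=[np.hstack([cv2.imread(f"pics/{a}.png"),cv2.imread(f"pics/{b}.png")]) for a,b in(("c_set_s","r2_s"),("c_set_t","r2_t"))]
for i,r in enumerate(rows): cv2.imwrite(f"pics/cmp{i}.png",cv2.resize(r,(800,400)))
E
```

```text
21.3917
```

View pics/cmp0.png

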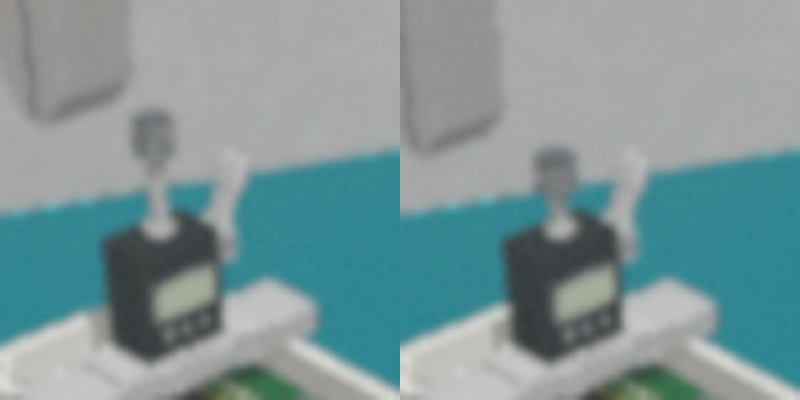

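View pics/cmp1.png

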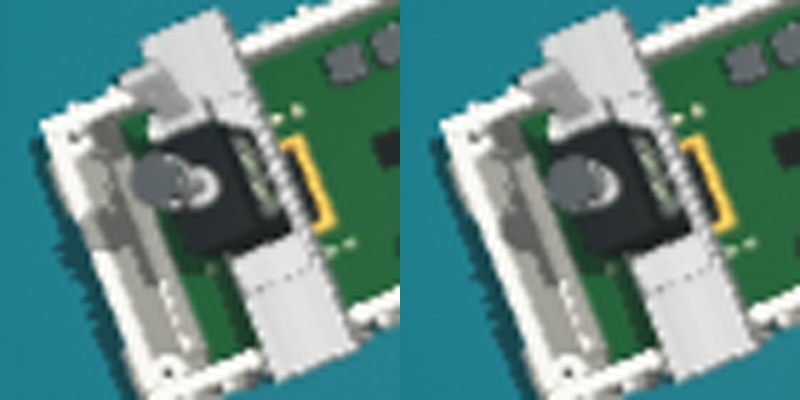

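The rod has travelled about 15 mm: the knob in the side view moved from y=135 to y=172, or 6.5 px. That is within 14–27 mm, so it is on the chip. It also means the closed fingertips reach about 23 mm past the TCP. Next I press the lever from above on its end, following the arc so the push stays vertical.

```bash
python3 - <<'E'
from m import *
g=np.array([.5358,.2204]);a=np.radians(22.5);R=Rt(a);ux=np.array([np.cos(a),np.sin(a)])
L=.023
def P(x,z): return [*(g+ux*x/1000),.045+z/1000+L]
robot.move_ptp(P(37,125),R)
robot.move_linear(P(37,92),.08)
robot.pause(.2);f0=robot.get_state()['force']
for th in (69,60,50,40,30,20,10):
    t=np.radians(th)
    r=robot.move_linear(P(25.5+34*np.cos(t)-(4 if th<40 else 0),50+34*np.sin(t)),.03,threshold=22)
    s=robot.get_state();d=s['ee_pos'][:2]-g
    print(th,r,round(s['time'],2),"x,z",d@ux*1000,(s['ee_pos'][2]-.045-L)*1000,s['force']-f0)
    if r: break
E
```

```text
69 False 23.78 x,z 38.15549504999825 81.79435870948448 [2.099  0.4918 4.5848]
60 False 24.11 x,z 43.00460280844589 79.4741428785635 [2.9151 1.4229 4.1636]
50 False 24.46 x,z 47.78779466869817 76.09606507010794 [4.0701 1.3293 4.1778]
40 False 24.81 x,z 51.726662159372864 71.83750588948735 [3.7817 1.0603 3.8544]
30 False 25.12 x,z 50.948629184446276 67.03186404398895 [3.2588 0.8726 2.8874]
20 False 25.48 x,z 52.98986494729343 61.16267229650211 [ 1.8819 -0.4838  1.0157]
10 False 25.82 x,z 54.69480855768659 55.46833847294857 [ 0.8422 -0.1385  0.7827]
```

```bash
python3 - <<'E'
from m import *
snap(robot,"side","lv_s",(150,60,280,170),6)
s=robot.get_state();print(s['time'],s['force'])
E
```

```text
25.875 [ 0.2883 -0.2474  0.0968]
```

View pics/lv_s.png

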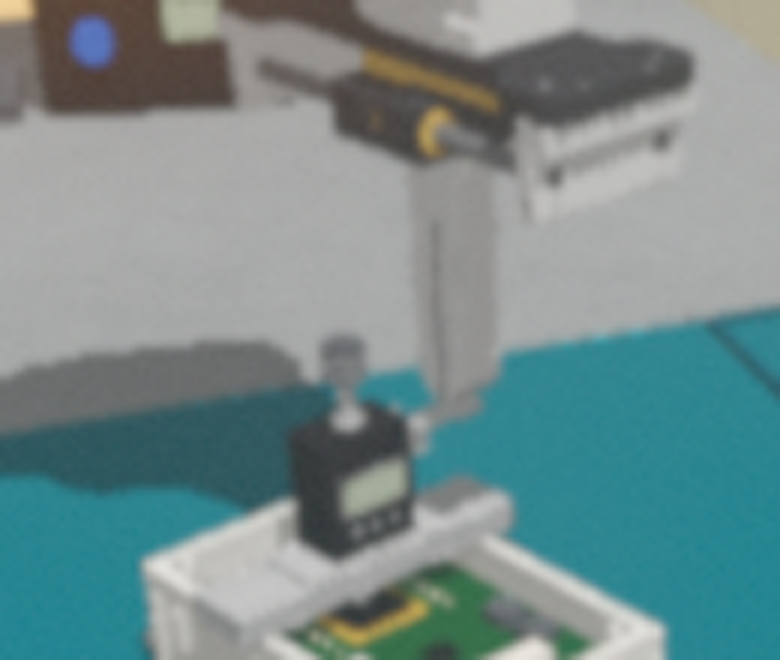

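The lever is following the finger and now lies low under the fingertip at (450,408). I'll press it to the stop.

```bash
python3 - <<'E'
from m import *
g=np.array([.5358,.2204]);a=np.radians(22.5);R=Rt(a);ux=np.array([np.cos(a),np.sin(a)])
L=.023
def P(x,z): return [*(g+ux*x/1000),.045+z/1000+L]
f0=np.array([.2,0,-.3])
r=robot.move_linear(P(53,42),.015,threshold=14)
for _ in range(2):
    s=robot.get_state();d=s['ee_pos'][:2]-g
    print(r,round(s['time'],2),"x,z",d@ux*1000,(s['ee_pos'][2]-.045-L)*1000,s['force']); robot.pause(.3)
E
```

```text
True 26.34 x,z 55.22991341417806 52.72511430232883 [-3.5955  0.1389 11.8524]
True 26.64 x,z 55.20826715039526 52.7301693871158 [-2.8595  0.2121 10.6702]
```

```bash
python3 - <<'E'
from m import *
g=np.array([.5358,.2204]);a=np.radians(22.5);R=Rt(a);ux=np.array([np.cos(a),np.sin(a)])
L=.023
def P(x,z): return [*(g+ux*x/1000),.045+z/1000+L]
def pr(r):
    s=robot.get_state();d=s['ee_pos'][:2]-g
    print(r,round(s['time'],2),"x,z",d@ux*1000,(s['ee_pos'][2]-.045-L)*1000,s['force'])
robot.move_linear(P(53,58),.05);robot.pause(.2);pr(0)
r=robot.move_linear(P(53,44),.015,threshold=18);pr(r)
robot.pause(.2);pr(r)
robot.move_linear(P(53,110),.1)
robot.move_ptp([.45,-.02,.28],R)
snap(robot,"side","f_s",(150,90,280,200),6)
snap(robot,"top","f_t",(100,150,220,250),6)
pr(1)
E
```

```text
0 27.42 x,z 52.86980223409859 57.734625850430746 [-0.1058 -0.4746 -0.6894]
True 27.95 x,z 53.32608884889589 52.62264244258678 [-5.5186 -1.952  14.2827]
True 28.15 x,z 53.20508622638636 52.629428289947924 [-4.5978 -1.0445 13.2514]
1 30.17 x,z -170.49625996043878 211.6752156824093 [-0.1667  0.3342  1.1008]
```

View pics/f_s.png

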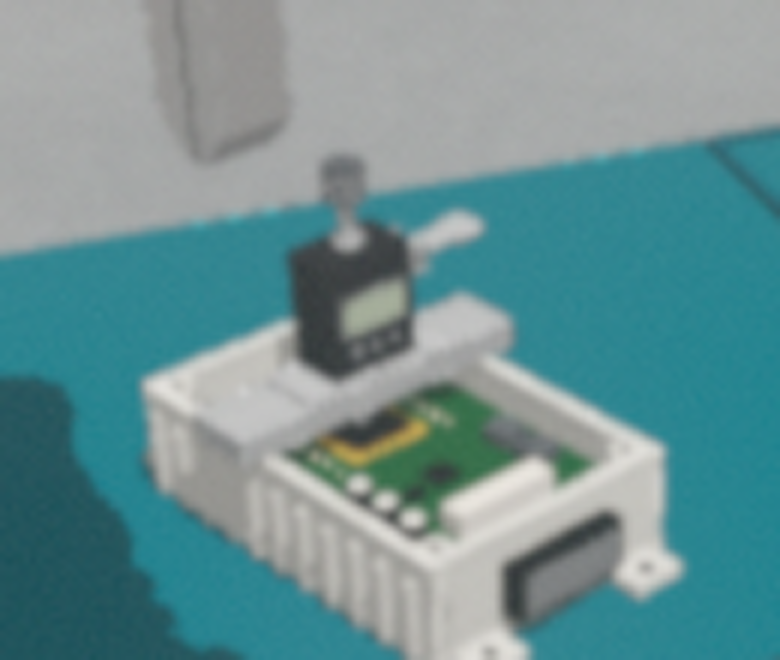

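View pics/f_t.png

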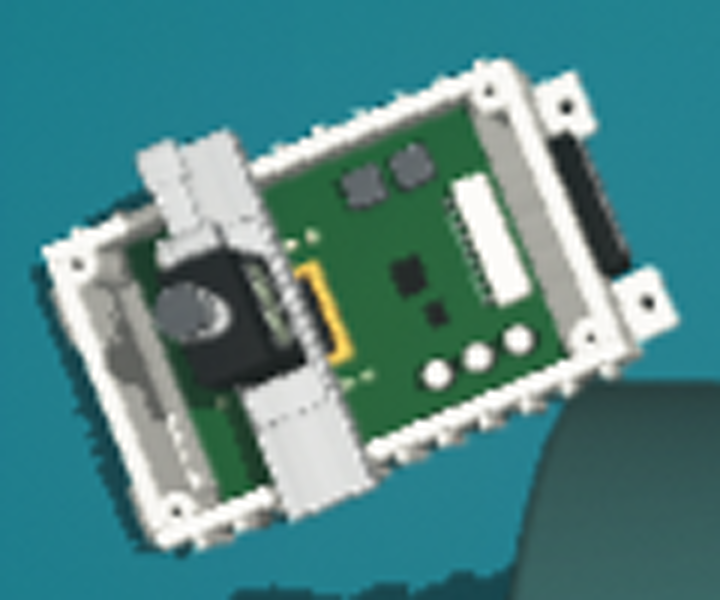

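Final views: the lever looks roughly level in the side view, with its end at (482,225). The gauge corners haven't moved. I'll check the lever angle, rod and gauge position numerically.

```bash
python3 - <<'E'
from m import *
g=np.array([.5358,.2204]);a=np.radians(22.5);ux=np.array([np.cos(a),np.sin(a)])
def G(x,z): return [*(g+ux*x/1000),.045+z/1000]
def crop(C,p,o): return (proj(C,p)-o+.5)*6-.5
for C,o in((S,(150,90)),(T,(100,150))):
    print("pivot",crop(C,G(25.5,50),o),"housing top edge",crop(C,G(20,62),o),"rod top coll",crop(C,G(0,62),o))
    for th in (0,6,12,20): print(th,crop(C,G(25.5+34*np.cos(np.radians(th)),50+34*np.sin(np.radians(th))),o))
    for t in (0,13,15,17,19): print("knob centre travel",t,crop(C,G(0,101-t),o))
P=np.array([onz(T,px(c,6,(100,150)),.057)[:2] for c in[(148,162),(228,132),(376,487),(292,518)]])
i=cv2.imread('pics/f_traw.png').astype(int);j=cv2.imread('pics/set_traw.png').astype(int)
d=np.abs(i-j).max(2)[150:240,100:200]; print("changed px>60 bbox (orig)",[(v.min(),v.max()) for v in np.where(d>60)])
E
```

```text
pivot [404.9545 261.3111] housing top edge [391.6539 236.7164] rod top coll [349.0073 254.0024]
0 [473.4848 232.8197]
6 [472.7807 224.4918]
12 [471.3431 216.5126]
20 [468.3006 206.5638]
knob centre travel 0 [341.18  153.913]
knob centre travel 13 [343.842  187.9533]
knob centre travel 15 [344.2468 193.129 ]
knob centre travel 17 [344.6503 198.2887]
knob centre travel 19 [345.0525 203.4323]
pivot [197.034  243.6594] housing top edge [191.3166 256.8493] rod top coll [215.2032 315.6052]
0 [157.309  146.0293]
6 [153.7496 145.225 ]
12 [150.6322 145.4985]
20 [147.2339 147.5607]
knob centre travel 0 [173.9466 309.7308]
knob centre travel 13 [188.2275 311.7642]
knob centre travel 15 [190.3759 312.0701]
knob centre travel 17 [192.5118 312.3742]
knob centre travel 19 [194.6351 312.6766]
changed px>60 bbox (orig) [(np.int64(23), np.int64(89)), (np.int64(14), np.int64(99))]
```

The side view's known offset is about −15 crop px, measured at the collar. With that correction, the lever end at y≈222 matches level (predicted 218 for level, 209 for 6° up). The rod travel of about 15–17 mm is in range. Handing in.

```bash
python3 - <<'E'
from rig import robot
robot.sign_off(); print(robot.get_state()['time'])
E
```

```text
the job is handed in; nothing more can be done
the job is handed in; nothing more can be done
```

The gauge is standing flat across the two long walls with its rod resting on the chip. The clamp lever is pressed down to its stop. I handed the job in at about 30 s, with the arm clear of everything.

**What the last checks showed**
- **Position:** the rod sits about 1 mm from the middle of the chip, and the gauge is turned 22.6° against the unit's 22.3°. I measured this just after setting it down, and the gauge looked unmoved in the final picture.
- **Rod:** it met a hard stop that repeated at the same height. I re-checked it up to about 10 N before backing off, a bit more than a light touch. The knob moved down 15 to 17 mm in the pictures, so the chip should be roughly 13 to 15 mm below the rim; read the exact value off the gauge.
- **Lever:** it stopped at the same height on two presses, at about 11 and 14 N, and looks level in the side view once the camera offset is allowed for.
- **Other things on the mat:** I never touched the heat sink, capacitor or multimeter.

**What disagreed**
- **Cameras:** the side and top views differed by about 7 mm at the unit, more than the stated 2 mm. I relied on the top view and on positions relative to the unit.
- **Fingertips:** with the stated 19 mm fingertip reach, the rod's travel came out as only about 11 mm. The pictures put the closed fingertips at about 23 mm or more, so I used 23 mm for the lever. The lever stop then read 2.6 mm above its expected height, which I put down to the same reach error or to the pad's thickness.

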